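# Sort the seal nuts into their dishes

### The arm

A 6-joint arm with a two-finger parallel gripper is mounted at the origin on the work surface. World frame = base frame: x ahead of the robot, y to its left, z up, the work surface at z = 0. Lengths are in mm, angles in rad, forces in N, time in s.
With the tool pointing down it reaches from about 350 to 875 mm from the base axis. Payload 4.2 kg.
Tool frame: the origin (TCP) lies at the very end of the fingers, on their centre line; the grasp point (between the pads) lies 19 mm behind it; y points along the fingers, z is the direction in which the jaws open and shut, and the axes are right-handed (so a half turn about y gives the same grasp; the last joint's range is limited). The gripper opens to 85 mm and grips with 20 to 120 N. Pads are 22 mm wide; open, the fingers measure 114 mm over their backs; the gripper's body (76 mm by 85 mm) begins 54 mm behind the grasp point. The pads swing forward as they close: fully open they stand 13 mm farther back than shut.
Start: joints at [-1.079, 0.385, 0.008, 0, -1.194, -0.259], TCP at [144.207, -608.115, 231.312] pointing down, gripper open.
Joint ranges: [-3.14, 3.14], [-1.21, 2.06], [-1.07, 1.41], [-3.16, 2.05], [-2.99, -0.16], [-3.1, 3.1]. Speed limits (rad/s): [2.79, 2.79, 3.14, 3.14, 3.14, 3.14].

### API

Orientations are given as a unit quaternion [x, y, z, w].
In Python, from bench import arm gives the robot as it stands.
- The arm moves only by the shell command python3 -m creep 'ROWS'. ROWS is JSON, a list of rows, each an object with "delta_pos": the shift along the tool's x, y, z in mm, a list of three; "rot": the turn, a rotation vector about the tool's x, y, z in rad, a list of three; "jaw": the finger opening in mm, from 0 to 85.4. A call has exactly 10 rows; each row shifts and turns the commanded pose from where the row before left it, along the tool's axes as they then stand; what a row does not reach is not made up. A row lasts 1/12 s, in which the tool goes at most 41.7 mm and 7.16 degrees, less where a joint would pass 70% of its speed; a pose out of reach is approached as far as the arm can. A call is refused whole if a number of a shift passes 41.7 or a number of a turn 0.125, either way. A call with a gripper value outside its range is refused whole. The fingers move at their own pace and stop on an object; the grip force is fixed at half the most. Time passes only in rows, so rows that do not move let the fingers close, or fill a call up. It gives the time, the measured TCP pose, the force and the opening at its end, in the units of the state.
- arm.read_state(): the state, without advancing time (a new reading comes with each control period).
- arm.get_image(name): name is "scene" or "side" or "wrist"; returns the picture (384x512x3 uint8, red, green, blue); there is no depth.
- arm.calibration(name): a dict with "intrinsics" (3x3 intrinsics, pixels), "R" (3x3) and "t" (3): a world point X has camera coordinates R X + t. Camera axes: x right, y down, z forward; pixel columns grow to the right and rows downward; lengths in mm; the calibration is good to about 2 mm. The wrist camera is an equidistant fisheye: a pixel r from the principal point sees the ray r / f radians off the axis. A picture is of the moment at which its call begins: read the wrist's pose just before it. calibration takes no time and is no camera call; for the wrist camera it gives the pose at the moment of the call.
- arm.job_done(): hands the job in, once; it reports no verdict.
Trained networks look in the newest picture that a camera, given by its name, has taken for a name from the list of things; names that differ only in an ending like _2 or _b are one class to them, and where a whole thing is asked for, a point or a joint stands for the part that bears it (a point fixed in the world has none). Each returns a list of dicts, best first, with "p" (0 to 1); they miss things now and then, are a little off and sometimes report something else, mostly with a low value. They report only what shows in the picture. A call takes as long as a camera call. They do not tell look-alikes from the thing itself.
- arm.find_in(camera, target): "location" ([column, row] in pixels, amid what is visible of it).
- arm.masks_of(camera, target): "pixels" (384x512 bool, what is visible of it) and "location" ([column, row] in pixels, amid what is visible of it).
The state is a dict: "clock": time; "joints": joint angles; "joint_vel": joint speeds; "joint_efforts": joint torques, N m; "position": TCP position; "ee_rot": TCP orientation; "contact_force": force on the tool from outside, world axes, zero at the start; "wrist_torque": the same for the moment, N m; "gripper_width": finger opening in mm.
Only numpy, scipy, OpenCV 4.12 (cv2) and the standard library are available. Lean on these libraries where they do the work, as an engineer would, in place of code of your own. Each camera call takes 0.05 s, during which the arm holds its last target. There are 200 camera calls.

### The job

Sort the four brass hexagon seal nuts by size into the four shallow round steel dishes: the largest nut into the largest dish, the second largest into the second largest dish, and so on down to the smallest nut in the smallest dish. Each nut must end up lying flat on the floor of its own dish; leave the round brass bushing and the long aluminium standoff where they lie.

Things in the scene. Friction and masses are not known exactly. Their poses are not given: they have to be found in the camera images.
- nut_xl: The largest of four loose brass hexagon seal nuts, lying flat: 51 mm across flats, 59 mm across corners, 18 mm high, with an open 30 mm hole down the middle. Origin at the centre of its underside, z up along the hole; its x axis points square through one of the six flats (so the flats face 0, 60, 120 ... degrees from x).
- nut_l: The second largest of four loose brass hexagon seal nuts, lying flat: 42 mm across flats, 48 mm across corners, 18 mm high, with an open 24 mm hole down the middle. Origin at the centre of its underside, z up along the hole; its x axis points square through one of the six flats (so the flats face 0, 60, 120 ... degrees from x).
- nut_m: The second smallest of four loose brass hexagon seal nuts, lying flat: 33 mm across flats, 38 mm across corners, 18 mm high, with an open 18 mm hole down the middle. Origin at the centre of its underside, z up along the hole; its x axis points square through one of the six flats (so the flats face 0, 60, 120 ... degrees from x).
- nut_s: The smallest of four loose brass hexagon seal nuts, lying flat: 24 mm across flats, 28 mm across corners, 18 mm high, with an open 12 mm hole down the middle. Origin at the centre of its underside, z up along the hole; its x axis points square through one of the six flats (so the flats face 0, 60, 120 ... degrees from x).
- dish_xl: The largest of four empty shallow round steel dishes, fixed to the bench: 91 mm outside and 85 mm inside diameter, rim 8 mm above the bench, flat floor 3 mm above the bench. Origin at the centre of its underside, at bench height, z up.
- dish_l: The second largest of four empty shallow round steel dishes, fixed to the bench: 81 mm outside and 75 mm inside diameter, rim 8 mm above the bench, flat floor 3 mm above the bench. Origin at the centre of its underside, at bench height, z up.
- dish_m: The second smallest of four empty shallow round steel dishes, fixed to the bench: 71 mm outside and 65 mm inside diameter, rim 8 mm above the bench, flat floor 3 mm above the bench. Origin at the centre of its underside, at bench height, z up.
- dish_s: The smallest of four empty shallow round steel dishes, fixed to the bench: 61 mm outside and 55 mm inside diameter, rim 8 mm above the bench, flat floor 3 mm above the bench. Origin at the centre of its underside, at bench height, z up.
- bushing: A round brass flanged bushing, not a nut: flange 46 mm across and 6 mm thick below, plain round barrel 22 mm across above, 26 mm high in all. Loose; it stays where it is. Origin at the centre of its underside, z up.
- standoff: A long thin aluminium hexagon standoff lying on its side: 60 mm long, 14 mm across flats (14 mm high). Loose; it stays where it is. Origin on its underside, mid-length; x along its length, z up.
Mind the look-alikes: they are no part of the job. Leave any red look-alike of the nut_xl alone.

How it is judged (in metres and radians):
At the end, for the whole second after the job is handed in: Each nut rests released and flat (within 0.06 rad) on the floor of the dish of its own size rank, its centre within 15 mm of the dish's centre (anywhere flat inside the rim fulfils this); the bushing and the standoff are within 15 mm of where they began (horizontal distance between nut_xl and dish_xl below 0.015 m and z of nut_xl in the frame of dish_xl between 0.001 and 0.0045 m and angle between each of nut_xl, nut_l, nut_m, nut_s's own z axis and vertical below 0.06 rad and linear speed of each of nut_xl, nut_l, nut_m, nut_s below 0.01 m/s and angular speed of each of nut_xl, nut_l, nut_m, nut_s below 0.1 rad/s and horizontal distance between nut_l and dish_l below 0.015 m and z of nut_l in the frame of dish_l between 0.001 and 0.0045 m and horizontal distance between nut_m and dish_m below 0.015 m and z of nut_m in the frame of dish_m between 0.001 and 0.0045 m and horizontal distance between nut_s and dish_s below 0.015 m and z of nut_s in the frame of dish_s between 0.001 and 0.0045 m and distance of each of bushing, standoff from where it was at the start of the episode below 0.015 m); the robot touches nothing.
It fails at once if the bushing or the standoff was moved by more than 15 mm (distance of any of bushing, standoff from where it was at the start of the episode above 0.015 m).
It also fails if it takes over 96 s, if anything falls off the work surface, if the arm or the gripper's body presses on something with over 40 N, if the wrist force passes 120 N, or if a joint passes its speed limit or range.

## Working session

There is one attempt and no reset: what is moved stays moved. The work goes in short steps, Python scripts to look and compute and a shell command to move; the robot and the scene stay as the last step left them, time stands still between calls to the robot, and variables do not carry over. Pictures are saved under pics/ and viewed, about 12 in all and at most 16, crops included, and the job is handed in when it is done.

```bash
ls; mkdir -p pics; cat > h.py <<'E'
import numpy as np, cv2
from scipy.spatial.transform import Rotation as Rn
from bench import arm
def px2w(cam,uv,z,cal=None):
    c=cal or arm.calibration(cam);K=np.array(c["intrinsics"]);R=np.array(c["R"]);t=np.array(c["t"]).ravel()
    d=np.array([(uv[0]-K[0,2])/K[0,0],(uv[1]-K[1,2])/K[1,1],1.])
    if cam=="wrist":
        r=np.hypot(d[0],d[1]);s=np.sin(r)/r if r>1e-9 else 1;d=np.array([d[0]*s,d[1]*s,np.cos(r)])
    o=-R.T@t;w=R.T@d
    return o+w*(z-o[2])/w[2]
def save(n,im): cv2.imwrite(f"pics/{n}.png",cv2.cvtColor(im,cv2.COLOR_RGB2BGR))
E
python3 - <<'E'
from h import *
s=arm.read_state();print(s["clock"],s["position"],s["ee_rot"],s["gripper_width"]);print(Rn.from_quat(s["ee_rot"]).as_matrix().round(3))
ims=[arm.get_image(c) for c in("scene","side","wrist")]
save("a",cv2.resize(ims[0],(800,600)));save("b",cv2.resize(ims[1],(800,600)));save("c",ims[2])
for n in["nut_xl","nut_l","nut_m","nut_s","dish_xl","dish_l","dish_m","dish_s","bushing","standoff"]:
    z=18 if "nut" in n else 8
    for c in("scene","side"):
        for d in arm.find_in(c,n)[:4]:
            print(n,c,round(d["p"],2),np.round(d["location"]),px2w(c,d["location"],z*.6)[:2].round())
print(arm.read_state()["clock"])
E
```

```text
pics
0.0 [ 144.08286744 -607.58246236  230.22211123] [-0.70158016 -0.08194124  0.08217067  0.70307815] 85.64371570103552
[[ 0.973 -0.001 -0.231]
 [ 0.231  0.002  0.973]
 [-0.    -1.     0.002]]
nut_xl scene 0.96 [162. 282.] [ 660. -323.]
nut_xl scene 0.72 [152. 248.] [ 563. -331.]
nut_xl side 0.73 [266. 164.] [ 634. -315.]
nut_xl side 0.49 [292. 154.] [ 602. -432.]
nut_xl side 0.46 [292. 167.] [ 551. -345.]
nut_xl side 0.19 [179. 218.] [648.  88.]
nut_l scene 0.67 [209. 196.] [ 449. -168.]
nut_l scene 0.58 [205. 264.] [ 646. -225.]
nut_l scene 0.58 [158. 195.] [ 401. -293.]
nut_l side 0.68 [294. 205.] [ 430. -149.]
nut_m scene 0.67 [209. 196.] [ 449. -168.]
nut_m scene 0.58 [205. 264.] [ 646. -225.]
nut_m scene 0.58 [158. 195.] [ 401. -293.]
nut_m side 0.68 [294. 205.] [ 430. -149.]
nut_s scene 0.67 [209. 196.] [ 449. -168.]
nut_s scene 0.58 [205. 264.] [ 646. -225.]
nut_s scene 0.58 [158. 195.] [ 401. -293.]
nut_s side 0.68 [294. 205.] [ 430. -149.]
dish_xl scene 0.66 [405. 177.] [557. 357.]
dish_xl side 0.7 [112. 300.] [557. 366.]
dish_l scene 0.85 [351. 144.] [382. 285.]
dish_l sc
[... 172 characters left out ...]
4 [204. 318.] [378. 289.]
dish_m scene 0.85 [351. 144.] [382. 285.]
dish_m scene 0.84 [330. 175.] [482. 168.]
dish_m scene 0.69 [273. 249.] [657. -66.]
dish_m side 0.76 [216. 197.] [641. -56.]
dish_m side 0.68 [211. 263.] [468. 164.]
dish_m side 0.64 [204. 318.] [378. 289.]
dish_s scene 0.85 [351. 144.] [382. 285.]
dish_s scene 0.84 [330. 175.] [482. 168.]
dish_s scene 0.69 [273. 249.] [657. -66.]
dish_s side 0.76 [216. 197.] [641. -56.]
dish_s side 0.68 [211. 263.] [468. 164.]
dish_s side 0.64 [204. 318.] [378. 289.]
bushing scene 0.7 [330. 235.] [665.  76.]
bushing side 0.64 [178. 218.] [657.  85.]
standoff scene 0.4 [149. 240.] [ 534. -335.]
standoff side 0.53 [151. 250.] [613. 215.]
1.15
```

View pics/a.png

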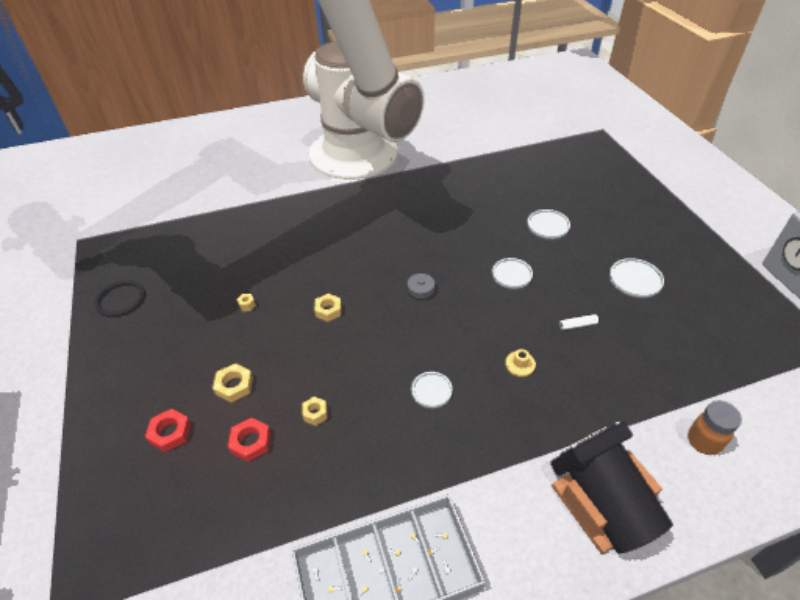

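View pics/b.png

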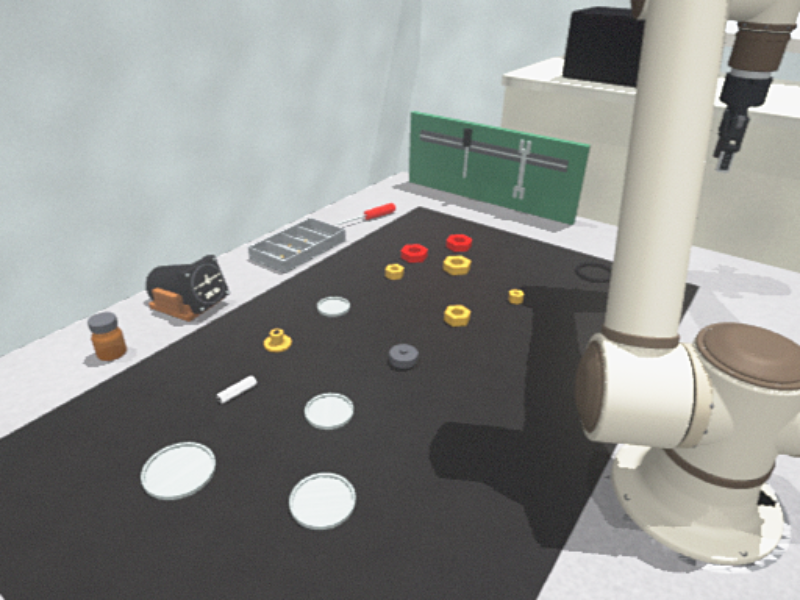

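View pics/c.png

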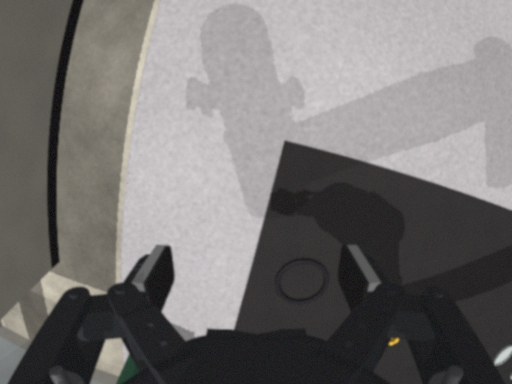

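The scene shows four brass nuts at roughly (232,382) xl, (328,307) l, (315,410) m and (247,302) s in the 800x600 picture. Two nuts are red. The four dishes are at (637,278), (549,223), (512,272) and (432,389), the bushing at (520,362) and the standoff at (580,321). Next I'll fit sizes and poses.

```bash
cat >> h.py <<'E'
def warp(cam,im,c,half,z,ppm=4,cal=None):
    """top view of plane z around c: rows = +x down.. col=u=(y), row=x"""
    cal=cal or arm.calibration(cam);K=np.array(cal["intrinsics"]);R=np.array(cal["R"]);t=np.array(cal["t"]).ravel()
    g=np.arange(-half,half,1/ppm);Y,X=np.meshgrid(g+c[1],g+c[0])
    P=np.stack([X,Y,np.full_like(X,z)],-1)@R.T+t
    if cam=="wrist":
        rho=np.hypot(P[...,0],P[...,1]);th=np.arctan2(rho,P[...,2]);s=th/np.maximum(rho,1e-9)
        u=P[...,0]*s;v=P[...,1]*s
    else: u=P[...,0]/P[...,2];v=P[...,1]/P[...,2]
    return cv2.remap(im,(K[0,0]*u+K[0,2]).astype(np.float32),(K[1,1]*v+K[1,2]).astype(np.float32),cv2.INTER_LINEAR)
def brass(im):
    h=cv2.cvtColor(im,cv2.COLOR_RGB2HSV);return ((h[...,0]>12)&(h[...,0]<35)&(h[...,1]>90)&(h[...,2]>50)).astype(np.uint8)
def hexfit(w,af,ppm=4):
    """fit top-face ring of a hex nut in a warped top view; returns dx,dy (mm), flat normal angle deg from +x (mod 60), score"""
    n=len(w);m=brass(w)*cv2.cvtColor(w,cv2.COLOR_RGB2GRAY).astype(np.float32);best=(-1,)
    hole={51:15,42:12,33:9,24:6}[af]
    for a in range(0,60,3):
        L=int((af*1.3)*ppm)|1;g=(np.arange(L)-L//2)/ppm;Yy,Xx=np.meshgrid(g,g)
        d=np.max([np.abs(Xx*np.cos(np.radians(a+k))+Yy*np.sin(np.radians(a+k))) for k in(0,60,120)],0)
        T=((d<af/2)&(np.hypot(Xx,Yy)>hole)).astype(np.float32)
        r=cv2.matchTemplate(m.astype(np.float32),T,cv2.TM_CCOEFF_NORMED);_,s,_,p=cv2.minMaxLoc(r)
        if s>best[0]: best=(s,(p[1]+L//2-n/2)/ppm,(p[0]+L//2-n/2)/ppm,a)
    return best
E
python3 - <<'E'
from h import *
im=arm.get_image("scene");si=arm.get_image("side")
S=1.5625
rows=[]
for n,af,p in[("xl",51,(232,382)),("l",42,(328,307)),("m",33,(315,410)),("s",24,(247,302))]:
    c=px2w("scene",(p[0]/S,p[1]/S),14)[:2]
    for cam,i in(("scene",im),("side",si)):
        w=warp(cam,i,c,60,18);b=hexfit(w,af);print(n,cam,np.round([c[0]+b[1],c[1]+b[2],b[3],b[0]],2))
        rows.append(w)
def circ(m,cam):
    cs,_=cv2.findContours(m.astype(np.uint8),cv2.RETR_EXTERNAL,cv2.CHAIN_APPROX_NONE);k=max(cs,key=cv2.contourArea)[:,0]
    P=np.array([px2w(cam,q,8)[:2] for q in k]);(e,ax,_)=cv2.fitEllipse(P.astype(np.float32));return e,ax
for cam in("scene","side"):
  for t in("dish_xl","dish_l","bushing","standoff"):
    for d in arm.masks_of(cam,t)[:4]:
        e,ax=circ(d["pixels"],cam);print(t,cam,round(d["p"],2),np.round(e),np.round(ax))
save("w",np.vstack([np.hstack([cv2.resize(r,(200,200)) for r in rows[k::2]]) for k in(0,1)]))
print(arm.read_state()["clock"])
E
```

```text
xl scene [ 550.41 -337.07   12.      0.68]
xl side [ 544.91 -335.82   15.      0.68]
l scene [ 450.36 -167.1    12.      0.73]
l side [ 444.61 -165.1    12.      0.7 ]
m scene [ 639.39 -232.31   18.      0.7 ]
m side [ 634.14 -230.81   21.      0.64]
s scene [ 392.55 -294.6    39.      0.72]
s side [ 386.8  -293.1    42.      0.62]
dish_xl scene 0.87 [561. 361.] [87. 90.]
dish_l scene 0.94 [661. -61.] [56. 60.]
dish_l scene 0.75 [477. 160.] [71. 80.]
dish_l scene 0.71 [381. 287.] [78. 84.]
bushing scene 0.69 [662.  84.] [41. 46.]
bushing scene 0.25 [481. 159.] [67. 76.]
standoff scene 0.18 [661.  84.] [40. 48.]
dish_xl side 0.58 [551. 365.] [87. 95.]
dish_l side 0.69 [469. 166.] [69. 75.]
dish_l side 0.54 [649. -53.] [55. 65.]
bushing side 0.72 [655.  86.] [42. 68.]
standoff side 0.71 [612. 213.] [24. 77.]
1.65
```

View pics/w.png

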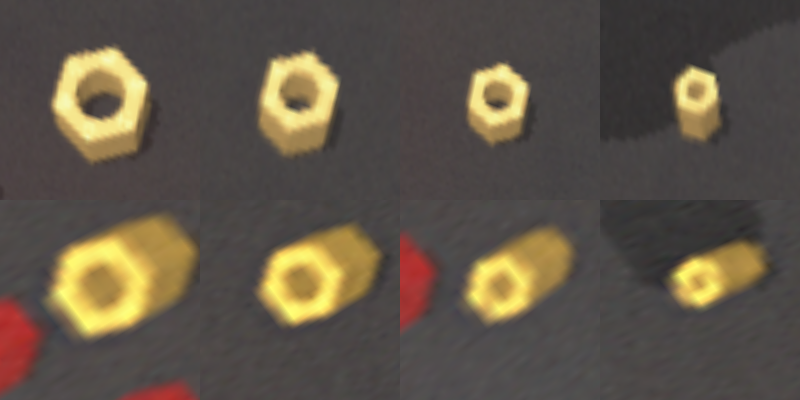

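Dish sizes come out clearly: XL (557,363), L (381,287), M (474,163), S (655,-57). The nut flat angles are about 13, 12, 19 and 40 degrees. I'll start with nut_xl, turning the jaws to 73° and moving above it.

```bash
cat >> h.py <<'E'
def go(x,y,z=None,jaw=None):
    """print needed yaw (rot about tool y) and then tool shift to reach x,y,z"""
    s=arm.read_state();M=Rn.from_quat(s["ee_rot"]).as_matrix();p=np.array(s["position"]);a=np.degrees(np.arctan2(M[1,2],M[0,2]))
    j=a if jaw is None else jaw;r=np.radians(a-j)
    z=p[2] if z is None else z;d=np.array([x,y,z])-p;c,q=np.cos(np.radians(j)),np.sin(np.radians(j))
    print("t",s["clock"],"p",p.round(1),"jawang",round(a,1),"w",round(s["gripper_width"],1),"tilt",M[2].round(3),"\n rot_y",round(r,3),"shift x,y,z",np.round([d[0]*q-d[1]*c,-d[2],d[0]*c+d[1]*q],1),"F",np.round(s["contact_force"],1))
def look(n,af,c,name=None,half=60,z=18):
    cal=arm.calibration("wrist");im=arm.get_image("wrist");w=warp("wrist",im,c,half,z,cal=cal);b=hexfit(w,af)
    if name: save(name,np.hstack([im,cv2.resize(w,(288,288))[:288] if 0 else cv2.copyMakeBorder(cv2.resize(w,(280,280)),0,104,0,0,cv2.BORDER_CONSTANT)]))
    print(n,"wrist",np.round([c[0]+b[1],c[1]+b[2],b[3],b[0]],2));return c[0]+b[1],c[1]+b[2],b[3]
E
python3 -m creep '[{"delta_pos":[0,20,0],"rot":[0,0.106,0],"jaw":80},{"delta_pos":[0,20,0],"rot":[0,0.106,0],"jaw":80},{"delta_pos":[0,20,0],"rot":[0,0.106,0],"jaw":80},{"delta_pos":[0,20,0],"rot":[0,0.106,0],"jaw":80},{"delta_pos":[0,20,0],"rot":[0,0.106,0],"jaw":80},{"delta_pos":[25,0,31],"rot":[0,0,0],"jaw":80},{"delta_pos":[25,0,31],"rot":[0,0,0],"jaw":80},{"delta_pos":[25,0,31],"rot":[0,0,0],"jaw":80},{"delta_pos":[25,0,31],"rot":[0,0,0],"jaw":80},{"delta_pos":[25,0,31],"rot":[0,0,0],"jaw":80}]'
python3 -m creep '[{"delta_pos":[25,0,31],"rot":[0,0,0],"jaw":80},{"delta_pos":[25,0,31],"rot":[0,0,0],"jaw":80},{"delta_pos":[25,0,31],"rot":[0,0,0],"jaw":80},{"delta_pos":[25,0,31],"rot":[0,0,0],"jaw":80},{"delta_pos":[25,0,31],"rot":[0,0,0],"jaw":80},{"delta_pos":[25,0,31],"rot":[0,0,0],"jaw":80},{"delta_pos":[25,0,31],"rot":[0,0,0],"jaw":80},{"delta_pos":[7,0,6],"rot":[0,0,0],"jaw":80},{"delta_pos":[0,0,0],"rot":[0,0,0],"jaw":80},{"delta_pos":[0,0,0],"rot":[0,0,0],"jaw":80}]'
python3 - <<'E'
from h import *
c=look("xl",51,(548,-336),"d");go(c[0],c[1],4,c[2]+60)
E
```

```text
clock: 2.48
position: [310.4, -495.5, 131.4]
ee_rot: [0.699, -0.105, 0.105, -0.699]
contact_force: [0.2, -0.2, -0.3]
gripper_width: 80.3
clock: 3.32
position: [548.5, -336.2, 130.9]
ee_rot: [-0.699, 0.105, -0.104, 0.699]
contact_force: [-0.5, -0.4, -0.8]
gripper_width: 79.9
xl wrist [ 546.5  -336.75   15.      0.89]
t 3.3667 p [ 547.7 -336.8  131. ] jawang 73.0 w 79.6 tilt [-0.001 -1.     0.   ] 
 rot_y -0.036 shift x,y,z [ -1.2 127.   -0.3] F [-0.6 -0.   0.3]
```

View pics/d.png

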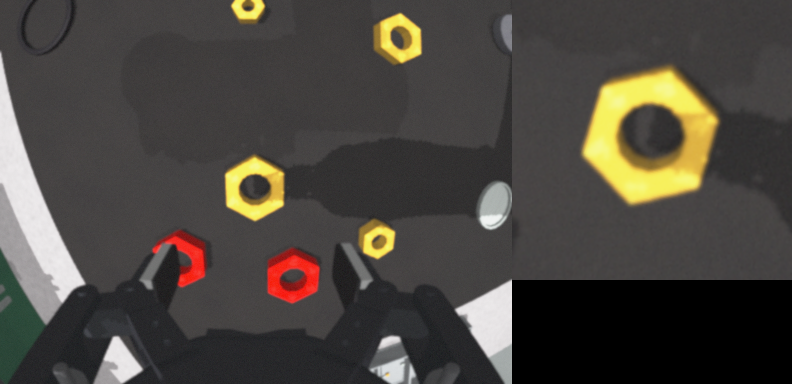

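The wrist picture shows the brass nut_xl at (254,188), on the image axis. Both red nuts, at (181,258) and (292,276), are clear of the jaws. Descending to grip.

```bash
python3 -m creep '[{"delta_pos":[-1.2,25,-0.3],"rot":[0,-0.02,0],"jaw":80},{"delta_pos":[0,28,0],"rot":[0,0,0],"jaw":80},{"delta_pos":[0,28,0],"rot":[0,0,0],"jaw":80},{"delta_pos":[0,26,0],"rot":[0,0,0],"jaw":80},{"delta_pos":[0,20,0],"rot":[0,0,0],"jaw":80},{"delta_pos":[0,0,0],"rot":[0,0,0],"jaw":40},{"delta_pos":[0,0,0],"rot":[0,0,0],"jaw":40},{"delta_pos":[0,0,0],"rot":[0,0,0],"jaw":40},{"delta_pos":[0,0,0],"rot":[0,0,0],"jaw":40},{"delta_pos":[0,0,0],"rot":[0,0,0],"jaw":40}]'
python3 - <<'E'
from h import *
go(557,363,60)
im=arm.get_image("wrist");save("e",im)
E
```

```text
clock: 4.2
position: [547.6, -336.9, 5.7]
ee_rot: [0.7, -0.097, 0.099, -0.7]
contact_force: [-0.8, 0.4, -1.3]
gripper_width: 49.4
t 4.2 p [ 547.6 -336.9    5.7] jawang 74.1 w 49.4 tilt [ 0.002 -1.     0.   ] 
 rot_y 0.0 shift x,y,z [-183.   -54.3  675.7] F [-0.8  0.4 -1.3]
```

View pics/e.png

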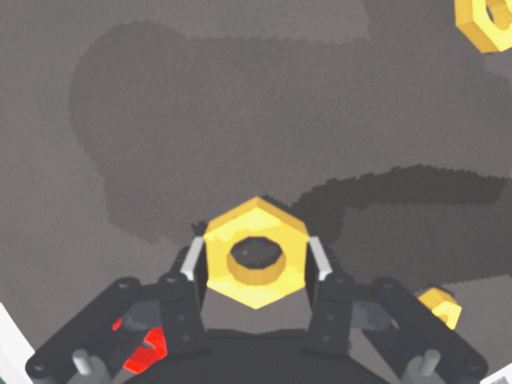

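nut_xl is gripped on its flats between the pads at (190–325, 250). Lifting and carrying it to dish_xl.

```bash
python3 -m creep '[{"delta_pos":[0,-32,0],"rot":[0,0,0],"jaw":40},{"delta_pos":[0,-32,0],"rot":[0,0,0],"jaw":40},{"delta_pos":[-10.8,0,39.7],"rot":[0,0,0],"jaw":40},{"delta_pos":[-10.8,0,39.7],"rot":[0,0,0],"jaw":40},{"delta_pos":[-10.8,0,39.7],"rot":[0,0,0],"jaw":40},{"delta_pos":[-10.8,0,39.7],"rot":[0,0,0],"jaw":40},{"delta_pos":[-10.8,0,39.7],"rot":[0,0,0],"jaw":40},{"delta_pos":[-10.8,0,39.7],"rot":[0,0,0],"jaw":40},{"delta_pos":[-10.8,0,39.7],"rot":[0,0,0],"jaw":40},{"delta_pos":[-10.8,0,39.7],"rot":[0,0,0],"jaw":40}]'
python3 -m creep '[{"delta_pos":[-10.8,0,39.7],"rot":[0,0,0],"jaw":40},{"delta_pos":[-10.8,0,39.7],"rot":[0,0,0],"jaw":40},{"delta_pos":[-10.8,0,39.7],"rot":[0,0,0],"jaw":40},{"delta_pos":[-10.8,0,39.7],"rot":[0,0,0],"jaw":40},{"delta_pos":[-10.8,0,39.7],"rot":[0,0,0],"jaw":40},{"delta_pos":[-10.8,0,39.7],"rot":[0,0,0],"jaw":40},{"delta_pos":[-10.8,0,39.7],"rot":[0,0,0],"jaw":40},{"delta_pos":[-10.8,0,39.7],"rot":[0,0,0],"jaw":40},{"delta_pos":[-10.8,0,39.7],"rot":[0,0,0],"jaw":40},{"delta_pos":[0,0,0],"rot":[0,0,0],"jaw":40}]'
python3 - <<'E'
from h import *
go(557,363,8.5)
E
```

```text
clock: 5.08
position: [550.7, -5.3, 69.0]
ee_rot: [-0.7, 0.097, -0.098, 0.701]
contact_force: [1.5, 0.0, -2.7]
gripper_width: 49.3
clock: 5.92
position: [555.9, 370.9, 69.0]
ee_rot: [-0.699, 0.094, -0.097, 0.703]
contact_force: [1.5, -0.9, -2.2]
gripper_width: 49.2
t 5.9167 p [555.9 370.9  69. ] jawang 74.5 w 49.2 tilt [ 0.003 -1.     0.006] 
 rot_y 0.0 shift x,y,z [ 3.2 60.5 -7.3] F [ 1.5 -0.9 -2.2]
```

```bash
python3 -m creep '[{"delta_pos":[0,20,0],"rot":[0,0,0],"jaw":40},{"delta_pos":[0,20,0],"rot":[0,0,0],"jaw":40},{"delta_pos":[0,5,0],"rot":[0,0,0],"jaw":40},{"delta_pos":[0,0,0],"rot":[0,0,0],"jaw":40},{"delta_pos":[0,0,0],"rot":[0,0,0],"jaw":40},{"delta_pos":[0,0,0],"rot":[0,0,0],"jaw":40},{"delta_pos":[0,0,0],"rot":[0,0,0],"jaw":40},{"delta_pos":[0,0,0],"rot":[0,0,0],"jaw":40},{"delta_pos":[0,0,0],"rot":[0,0,0],"jaw":40},{"delta_pos":[0,0,0],"rot":[0,0,0],"jaw":40}]'
python3 - <<'E'
from h import *
go(557,363,8.5)
im=arm.get_image("wrist");save("f",im)
E
```

```text
clock: 6.75
position: [555.5, 362.9, 23.9]
ee_rot: [-0.7, 0.098, -0.098, 0.701]
contact_force: [-0.1, -0.1, -2.6]
gripper_width: 48.9
t 6.75 p [555.5 362.9  23.9] jawang 74.1 w 48.9 tilt [ 0.    -1.     0.001] 
 rot_y 0.0 shift x,y,z [ 1.4 15.4  0.5] F [-0.1 -0.1 -2.6]
```

View pics/f.png

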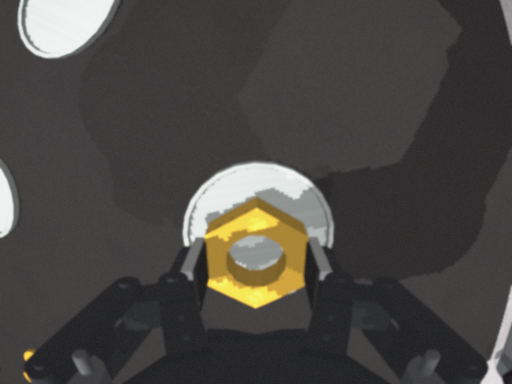

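It is settled at (555.5,362.9). Through the view the dish spans columns 184–334, so it is centred under the nut. Lowering and releasing.

```bash
python3 -m creep '[{"delta_pos":[1,8,0],"rot":[0,0,0],"jaw":40},{"delta_pos":[0,5,0],"rot":[0,0,0],"jaw":40},{"delta_pos":[0,2,0],"rot":[0,0,0],"jaw":40},{"delta_pos":[0,0.5,0],"rot":[0,0,0],"jaw":40},{"delta_pos":[0,0,0],"rot":[0,0,0],"jaw":40},{"delta_pos":[0,0,0],"rot":[0,0,0],"jaw":58},{"delta_pos":[0,0,0],"rot":[0,0,0],"jaw":58},{"delta_pos":[0,0,0],"rot":[0,0,0],"jaw":58},{"delta_pos":[0,-6,0],"rot":[0,0,0],"jaw":60},{"delta_pos":[0,-14,0],"rot":[0,0,0],"jaw":60}]'
python3 - <<'E'
from h import *
go(448,-166,110,72)
im=arm.get_image("wrist");save("g",im)
E
```

```text
clock: 7.63
position: [555.2, 361.6, 26.0]
ee_rot: [0.702, -0.099, 0.097, -0.699]
contact_force: [-0.2, -0.3, -1.0]
gripper_width: 60.3
t 7.6333 p [555.2 361.6  26. ] jawang 74.1 w 60.3 tilt [-0.002 -1.    -0.004] 
 rot_y 0.037 shift x,y,z [  61.1  -84.  -534.9] F [-0.2 -0.3 -1. ]
```

View pics/g.png

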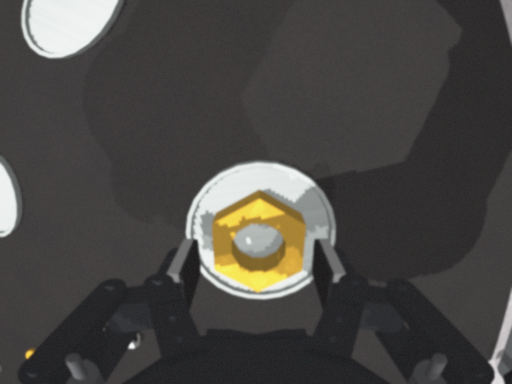

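nut_xl lies inside its dish, at (258,241) in the picture, and is released. Going on to nut_l.

```bash
python3 -m creep '[{"delta_pos":[0,-40,0],"rot":[0,0.037,0],"jaw":70},{"delta_pos":[0,-40,0],"rot":[0,0,0],"jaw":70},{"delta_pos":[4.4,0,-38.2],"rot":[0,0,0],"jaw":70},{"delta_pos":[4.4,0,-38.2],"rot":[0,0,0],"jaw":70},{"delta_pos":[4.4,0,-38.2],"rot":[0,0,0],"jaw":70},{"delta_pos":[4.4,0,-38.2],"rot":[0,0,0],"jaw":70},{"delta_pos":[4.4,0,-38.2],"rot":[0,0,0],"jaw":70},{"delta_pos":[4.4,0,-38.2],"rot":[0,0,0],"jaw":70},{"delta_pos":[4.4,0,-38.2],"rot":[0,0,0],"jaw":70},{"delta_pos":[4.4,0,-38.2],"rot":[0,0,0],"jaw":70}]'
python3 -m creep '[{"delta_pos":[4.4,0,-38.2],"rot":[0,0,0],"jaw":70},{"delta_pos":[4.4,0,-38.2],"rot":[0,0,0],"jaw":70},{"delta_pos":[4.4,0,-38.2],"rot":[0,0,0],"jaw":70},{"delta_pos":[4.4,0,-38.2],"rot":[0,0,0],"jaw":70},{"delta_pos":[4.4,0,-38.2],"rot":[0,0,0],"jaw":70},{"delta_pos":[4.4,0,-38.2],"rot":[0,0,0],"jaw":70},{"delta_pos":[0,0,0],"rot":[0,0,0],"jaw":70},{"delta_pos":[0,0,0],"rot":[0,0,0],"jaw":70},{"delta_pos":[0,0,0],"rot":[0,0,0],"jaw":70},{"delta_pos":[0,0,0],"rot":[0,0,0],"jaw":70}]'
python3 - <<'E'
from h import *
c=look("l",42,(448,-166));go(c[0],c[1],4,c[2]+60)
E
```

```text
clock: 8.52
position: [494.9, 59.5, 108.3]
ee_rot: [-0.698, 0.11, -0.111, 0.699]
contact_force: [0.3, -0.3, 0.1]
gripper_width: 70.2
clock: 9.35
position: [450.0, -164.4, 108.0]
ee_rot: [-0.698, 0.11, -0.11, 0.699]
contact_force: [0.4, 0.4, -0.2]
gripper_width: 70.2
l wrist [ 440.5  -164.25    0.      0.48]
t 9.4 p [ 450.1 -164.1  108. ] jawang 72.1 w 69.9 tilt [ 0.001 -1.     0.   ] 
 rot_y 0.211 shift x,y,z [ -8.2 104.   -4.9] F [-0.6  0.2  0.2]
```

The fit score is poor (0.48), so I'll look at the picture before descending.

```bash
python3 - <<'E'
from h import *
c=look("l",42,(448,-166),"i")
E
```

```text
l wrist [ 441.5  -164.5     6.      0.49]
```

View pics/i.png

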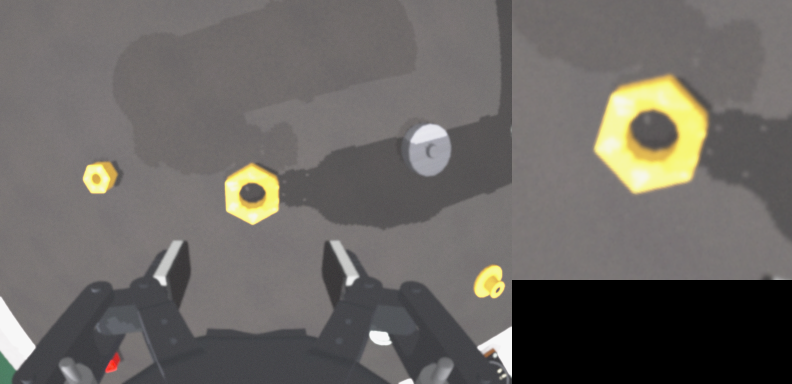

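The nut is plainly there at (252,194), and the colour threshold was too strict for the bright light. Fixing that and refitting.

```bash
cat >> h.py <<'E'
def brass(im):
    i=im.astype(int);return (((i[...,0]-i[...,2])>45)&((i[...,1]-i[...,2])>25)).astype(np.uint8)
E
python3 - <<'E'
from h import *
c=look("l",42,(446,-166));go(c[0],c[1],4,c[2]+60)
E
```

```text
l wrist [ 446.25 -166.25   12.      0.72]
t 9.5 p [ 450.  -164.   107.9] jawang 72.1 w 70.0 tilt [ 0. -1.  0.] 
 rot_y 0.002 shift x,y,z [ -2.9 103.9  -3.3] F [-0.4 -0.4  0.7]
```

```bash
python3 -m creep '[{"delta_pos":[-2.9,25,-3.3],"rot":[0,0,0],"jaw":70},{"delta_pos":[0,28,0],"rot":[0,0,0],"jaw":70},{"delta_pos":[0,28,0],"rot":[0,0,0],"jaw":70},{"delta_pos":[0,18,0],"rot":[0,0,0],"jaw":70},{"delta_pos":[0,4,0],"rot":[0,0,0],"jaw":70},{"delta_pos":[0,0,0],"rot":[0,0,0],"jaw":30},{"delta_pos":[0,0,0],"rot":[0,0,0],"jaw":30},{"delta_pos":[0,0,0],"rot":[0,0,0],"jaw":30},{"delta_pos":[0,0,0],"rot":[0,0,0],"jaw":30},{"delta_pos":[0,0,0],"rot":[0,0,0],"jaw":30}]'
python3 - <<'E'
from h import *
go(380,287,70)
E
```

```text
clock: 10.33
position: [447.0, -167.2, 6.2]
ee_rot: [-0.698, 0.109, -0.112, 0.699]
contact_force: [0.6, 2.8, 4.1]
gripper_width: 40.2
t 10.3333 p [ 447.  -167.2    6.2] jawang 72.0 w 40.2 tilt [ 0.003 -1.     0.001] 
 rot_y 0.0 shift x,y,z [-203.9  -63.8  411.3] F [0.6 2.8 4.1]
```

```bash
python3 -m creep '[{"delta_pos":[0,-32,0],"rot":[0,0,0],"jaw":30},{"delta_pos":[0,-32,0],"rot":[0,0,0],"jaw":30},{"delta_pos":[-17,0,34.3],"rot":[0,0,0],"jaw":30},{"delta_pos":[-17,0,34.3],"rot":[0,0,0],"jaw":30},{"delta_pos":[-17,0,34.3],"rot":[0,0,0],"jaw":30},{"delta_pos":[-17,0,34.3],"rot":[0,0,0],"jaw":30},{"delta_pos":[-17,0,34.3],"rot":[0,0,0],"jaw":30},{"delta_pos":[-17,0,34.3],"rot":[0,0,0],"jaw":30},{"delta_pos":[-17,0,34.3],"rot":[0,0,0],"jaw":30},{"delta_pos":[-17,0,34.3],"rot":[0,0,0],"jaw":30}]'
python3 -m creep '[{"delta_pos":[-17,0,34.3],"rot":[0,0,0],"jaw":30},{"delta_pos":[-17,0,34.3],"rot":[0,0,0],"jaw":30},{"delta_pos":[-17,0,34.3],"rot":[0,0,0],"jaw":30},{"delta_pos":[-17,0,34.3],"rot":[0,0,0],"jaw":30},{"delta_pos":[0,15,0],"rot":[0,0,0],"jaw":30},{"delta_pos":[0,15,0],"rot":[0,0,0],"jaw":30},{"delta_pos":[0,10,0],"rot":[0,0,0],"jaw":30},{"delta_pos":[0,0,0],"rot":[0,0,0],"jaw":30},{"delta_pos":[0,0,0],"rot":[0,0,0],"jaw":30},{"delta_pos":[0,0,0],"rot":[0,0,0],"jaw":30}]'
cat >> h.py <<'E'
def dishlook(c,name,half=60):
    cal=arm.calibration("wrist");im=arm.get_image("wrist");w=warp("wrist",im,c,half,8,cal=cal)
    cv2.drawMarker(w,(half*4,half*4),(255,0,0),0,20);save(name,np.hstack([im,cv2.copyMakeBorder(cv2.resize(w,(280,280)),0,104,0,0,cv2.BORDER_CONSTANT)]))
E
python3 - <<'E'
from h import *
go(380,287,9.5);dishlook((380,287),"j")
E
```

```text
clock: 11.17
position: [400.5, 137.4, 69.4]
ee_rot: [-0.698, 0.11, -0.111, 0.699]
contact_force: [2.0, -0.2, -2.1]
gripper_width: 40.4
clock: 12.0
position: [379.4, 287.4, 29.6]
ee_rot: [-0.698, 0.11, -0.111, 0.699]
contact_force: [0.2, 0.7, -0.9]
gripper_width: 39.8
t 12.0 p [379.4 287.4  29.6] jawang 72.0 w 39.8 tilt [ 0.001 -1.     0.001] 
 rot_y 0.0 shift x,y,z [ 0.7 20.1 -0.2] F [ 0.2  0.7 -0.9]
```

View pics/j.png

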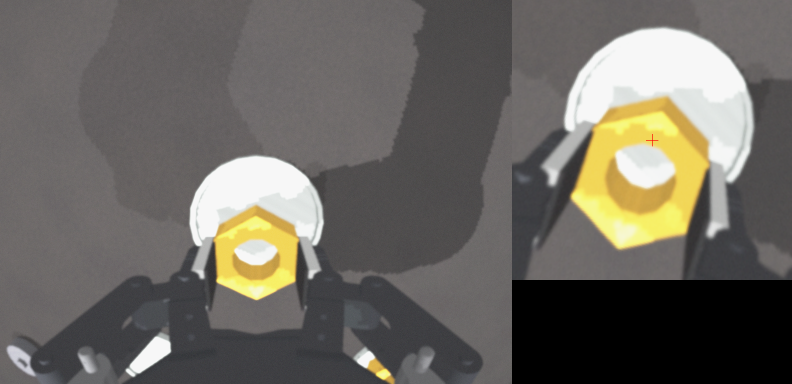

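The rectified view puts the dish_l centre about 7 mm nearer the base and 2 mm to the left (rim top row 27, edges at columns 565 and 752). I'll shift by (-6,+2) mm in the world and place it.

```bash
python3 -m creep '[{"delta_pos":[-6.3,8,0],"rot":[0,0,0],"jaw":30},{"delta_pos":[0,8,0],"rot":[0,0,0],"jaw":30},{"delta_pos":[0,3.5,0],"rot":[0,0,0],"jaw":30},{"delta_pos":[0,0.7,0],"rot":[0,0,0],"jaw":30},{"delta_pos":[0,0,0],"rot":[0,0,0],"jaw":30},{"delta_pos":[0,0,0],"rot":[0,0,0],"jaw":50},{"delta_pos":[0,0,0],"rot":[0,0,0],"jaw":50},{"delta_pos":[0,0,0],"rot":[0,0,0],"jaw":50},{"delta_pos":[0,-6,0],"rot":[0,0,0],"jaw":50},{"delta_pos":[0,-14,0],"rot":[0,0,0],"jaw":50}]'
python3 - <<'E'
from h import *
go(636,-230,110,79);im=arm.get_image("wrist");save("k",im)
E
```

```text
clock: 12.88
position: [372.4, 288.0, 27.7]
ee_rot: [0.7, -0.111, 0.11, -0.697]
contact_force: [0.3, 0.4, 0.0]
gripper_width: 49.8
t 12.8833 p [372.4 288.   27.7] jawang 72.0 w 49.8 tilt [-0.001 -1.    -0.004] 
 rot_y -0.123 shift x,y,z [ 357.6  -82.3 -458.2] F [0.3 0.4 0. ]
```

View pics/k.png

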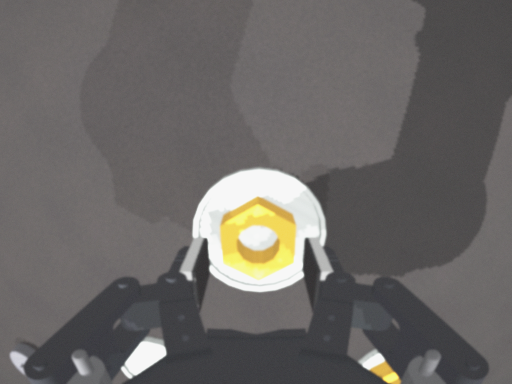

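nut_l is in dish_l at (258,240) and free. Next is nut_m.

```bash
python3 -m creep '[{"delta_pos":[0,-41,0],"rot":[0,-0.062,0],"jaw":60},{"delta_pos":[0,-41,0],"rot":[0,-0.061,0],"jaw":60},{"delta_pos":[23.8,0,-30.5],"rot":[0,0,0],"jaw":60},{"delta_pos":[23.8,0,-30.5],"rot":[0,0,0],"jaw":60},{"delta_pos":[23.8,0,-30.5],"rot":[0,0,0],"jaw":60},{"delta_pos":[23.8,0,-30.5],"rot":[0,0,0],"jaw":60},{"delta_pos":[23.8,0,-30.5],"rot":[0,0,0],"jaw":60},{"delta_pos":[23.8,0,-30.5],"rot":[0,0,0],"jaw":60},{"delta_pos":[23.8,0,-30.5],"rot":[0,0,0],"jaw":60},{"delta_pos":[23.8,0,-30.5],"rot":[0,0,0],"jaw":60}]'
python3 -m creep '[{"delta_pos":[23.8,0,-30.5],"rot":[0,0,0],"jaw":60},{"delta_pos":[23.8,0,-30.5],"rot":[0,0,0],"jaw":60},{"delta_pos":[23.8,0,-30.5],"rot":[0,0,0],"jaw":60},{"delta_pos":[23.8,0,-30.5],"rot":[0,0,0],"jaw":60},{"delta_pos":[23.8,0,-30.5],"rot":[0,0,0],"jaw":60},{"delta_pos":[23.8,0,-30.5],"rot":[0,0,0],"jaw":60},{"delta_pos":[23.8,0,-30.5],"rot":[0,0,0],"jaw":60},{"delta_pos":[0,0,0],"rot":[0,0,0],"jaw":60},{"delta_pos":[0,0,0],"rot":[0,0,0],"jaw":60},{"delta_pos":[0,0,0],"rot":[0,0,0],"jaw":60}]'
python3 - <<'E'
from h import *
c=look("m",33,(636,-230),"l");go(c[0],c[1],4,c[2]+60)
E
```

```text
clock: 13.77
position: [514.3, 11.5, 111.0]
ee_rot: [-0.704, 0.067, -0.068, 0.704]
contact_force: [0.1, 0.2, -0.0]
gripper_width: 60.4
clock: 14.6
position: [636.0, -227.9, 110.1]
ee_rot: [-0.704, 0.068, -0.067, 0.704]
contact_force: [0.3, 0.1, 0.7]
gripper_width: 59.8
m wrist [ 636.25 -232.     18.      0.8 ]
t 14.65 p [ 636.  -227.2  110.5] jawang 79.1 w 60.3 tilt [-0.001 -1.     0.   ] 
 rot_y 0.019 shift x,y,z [  1.2 106.5  -4.6] F [0.2 0.8 0.3]
```

View pics/l.png

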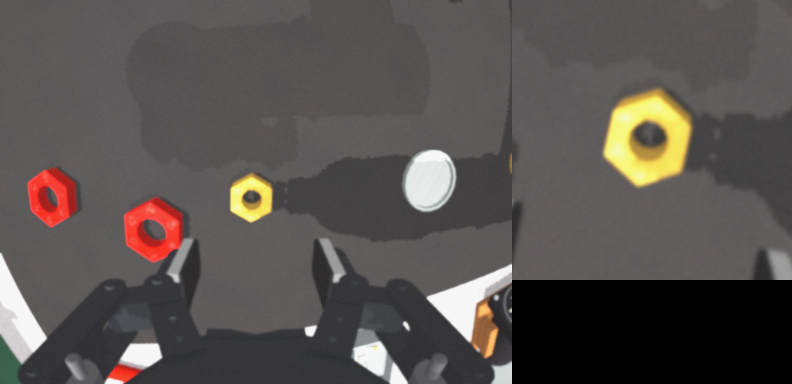

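nut_m is at (251,198) and the red nut at (153,230) is clear. Descending.

```bash
python3 -m creep '[{"delta_pos":[1,25,-4.2],"rot":[0,0.019,0],"jaw":60},{"delta_pos":[0,28,0],"rot":[0,0,0],"jaw":60},{"delta_pos":[0,28,0],"rot":[0,0,0],"jaw":60},{"delta_pos":[0,20,0],"rot":[0,0,0],"jaw":60},{"delta_pos":[0,5,0],"rot":[0,0,0],"jaw":60},{"delta_pos":[0,0,0],"rot":[0,0,0],"jaw":20},{"delta_pos":[0,0,0],"rot":[0,0,0],"jaw":20},{"delta_pos":[0,0,0],"rot":[0,0,0],"jaw":20},{"delta_pos":[0,0,0],"rot":[0,0,0],"jaw":20},{"delta_pos":[0,0,0],"rot":[0,0,0],"jaw":20}]'
python3 - <<'E'
from h import *
go(471,164,69)
E
```

```text
clock: 15.48
position: [638.0, -232.0, 6.8]
ee_rot: [0.703, -0.073, 0.075, -0.703]
contact_force: [-0.2, 2.0, 3.1]
gripper_width: 31.1
t 15.4833 p [ 638.  -232.     6.8] jawang 78.0 w 31.1 tilt [ 0.004 -1.     0.   ] 
 rot_y 0.0 shift x,y,z [-245.8  -62.2  352.6] F [-0.2  2.   3.1]
```

```bash
python3 -m creep '[{"delta_pos":[0,-32,0],"rot":[0,0,0],"jaw":20},{"delta_pos":[0,-32,0],"rot":[0,0,0],"jaw":20},{"delta_pos":[-22.3,0,32],"rot":[0,0,0],"jaw":20},{"delta_pos":[-22.3,0,32],"rot":[0,0,0],"jaw":20},{"delta_pos":[-22.3,0,32],"rot":[0,0,0],"jaw":20},{"delta_pos":[-22.3,0,32],"rot":[0,0,0],"jaw":20},{"delta_pos":[-22.3,0,32],"rot":[0,0,0],"jaw":20},{"delta_pos":[-22.3,0,32],"rot":[0,0,0],"jaw":20},{"delta_pos":[-22.3,0,32],"rot":[0,0,0],"jaw":20},{"delta_pos":[-22.3,0,32],"rot":[0,0,0],"jaw":20}]'
python3 -m creep '[{"delta_pos":[-22.3,0,32],"rot":[0,0,0],"jaw":20},{"delta_pos":[-22.3,0,32],"rot":[0,0,0],"jaw":20},{"delta_pos":[-22.3,0,32],"rot":[0,0,0],"jaw":20},{"delta_pos":[0,15,0],"rot":[0,0,0],"jaw":20},{"delta_pos":[0,15,0],"rot":[0,0,0],"jaw":20},{"delta_pos":[0,10,0],"rot":[0,0,0],"jaw":20},{"delta_pos":[0,0,0],"rot":[0,0,0],"jaw":20},{"delta_pos":[0,0,0],"rot":[0,0,0],"jaw":20},{"delta_pos":[0,0,0],"rot":[0,0,0],"jaw":20},{"delta_pos":[0,0,0],"rot":[0,0,0],"jaw":20}]'
python3 - <<'E'
from h import *
go(471,164,9.5);dishlook((471,164),"m")
E
```

```text
clock: 16.32
position: [514.9, 56.8, 69.2]
ee_rot: [-0.703, 0.074, -0.075, 0.703]
contact_force: [0.6, -0.5, -1.5]
gripper_width: 31.6
clock: 17.15
position: [471.0, 163.4, 29.5]
ee_rot: [-0.703, 0.074, -0.075, 0.704]
contact_force: [0.6, -0.7, -0.9]
gripper_width: 31.1
t 17.15 p [471.  163.4  29.5] jawang 77.9 w 31.1 tilt [ 0.001 -1.     0.001] 
 rot_y 0.0 shift x,y,z [-0.1 20.   0.6] F [ 0.6 -0.7 -0.9]
```

View pics/m.png

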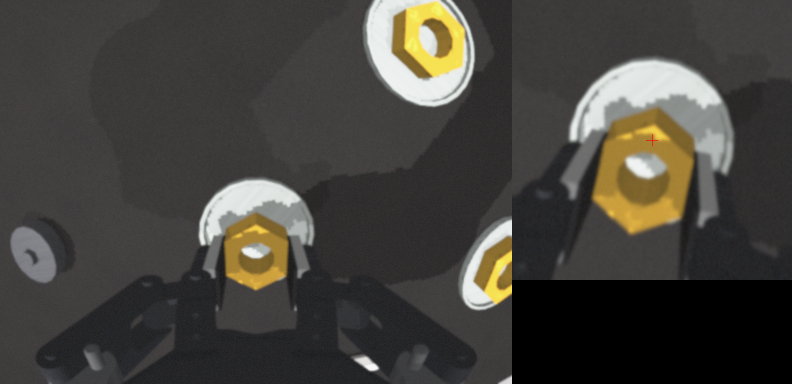

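dish_m is centred on the marker (rim top row 58, columns 569–734). The placed L and XL nuts also show, at (435,40) and (495,270). Lowering.

```bash
python3 -m creep '[{"delta_pos":[0,8,0],"rot":[0,0,0],"jaw":20},{"delta_pos":[0,8,0],"rot":[0,0,0],"jaw":20},{"delta_pos":[0,3.5,0],"rot":[0,0,0],"jaw":20},{"delta_pos":[0,0.7,0],"rot":[0,0,0],"jaw":20},{"delta_pos":[0,0,0],"rot":[0,0,0],"jaw":20},{"delta_pos":[0,0,0],"rot":[0,0,0],"jaw":41},{"delta_pos":[0,0,0],"rot":[0,0,0],"jaw":41},{"delta_pos":[0,0,0],"rot":[0,0,0],"jaw":41},{"delta_pos":[0,-6,0],"rot":[0,0,0],"jaw":41},{"delta_pos":[0,-14,0],"rot":[0,0,0],"jaw":41}]'
python3 - <<'E'
from h import *
go(388,-293,110,101)
E
```

```text
clock: 18.03
position: [469.1, 162.4, 27.1]
ee_rot: [0.704, -0.076, 0.073, -0.702]
contact_force: [-0.2, -0.5, -0.8]
gripper_width: 40.9
t 18.0333 p [469.1 162.4  27.1] jawang 77.9 w 40.9 tilt [-0.003 -1.    -0.003] 
 rot_y -0.403 shift x,y,z [-166.5  -82.9 -431.5] F [-0.2 -0.5 -0.8]
```

```bash
python3 -m creep '[{"delta_pos":[0,-21,0],"rot":[0,-0.1,0],"jaw":45},{"delta_pos":[0,-21,0],"rot":[0,-0.1,0],"jaw":50},{"delta_pos":[0,-21,0],"rot":[0,-0.1,0],"jaw":50},{"delta_pos":[0,-20,0],"rot":[0,-0.1,0],"jaw":50},{"delta_pos":[-13.9,0,-36],"rot":[0,0,0],"jaw":50},{"delta_pos":[-13.9,0,-36],"rot":[0,0,0],"jaw":50},{"delta_pos":[-13.9,0,-36],"rot":[0,0,0],"jaw":50},{"delta_pos":[-13.9,0,-36],"rot":[0,0,0],"jaw":50},{"delta_pos":[-13.9,0,-36],"rot":[0,0,0],"jaw":50},{"delta_pos":[-13.9,0,-36],"rot":[0,0,0],"jaw":50}]'
python3 -m creep '[{"delta_pos":[-13.9,0,-36],"rot":[0,0,0],"jaw":50},{"delta_pos":[-13.9,0,-36],"rot":[0,0,0],"jaw":50},{"delta_pos":[-13.9,0,-36],"rot":[0,0,0],"jaw":50},{"delta_pos":[-13.9,0,-36],"rot":[0,0,0],"jaw":50},{"delta_pos":[-13.9,0,-36],"rot":[0,0,0],"jaw":50},{"delta_pos":[-13.9,0,-36],"rot":[0,0,0],"jaw":50},{"delta_pos":[0,0,0],"rot":[0,0,0],"jaw":50},{"delta_pos":[0,0,0],"rot":[0,0,0],"jaw":50},{"delta_pos":[0,0,0],"rot":[0,0,0],"jaw":50},{"delta_pos":[0,0,0],"rot":[0,0,0],"jaw":50}]'
python3 - <<'E'
from h import *
c=look("s",24,(388,-293),"n");go(c[0],c[1],5,c[2]+60)
E
```

```text
clock: 18.87
position: [428.4, -66.2, 111.8]
ee_rot: [0.704, 0.067, -0.067, -0.704]
contact_force: [0.9, -0.5, 0.0]
gripper_width: 50.1
clock: 19.7
position: [388.0, -291.6, 111.4]
ee_rot: [-0.704, -0.067, 0.068, 0.704]
contact_force: [0.4, 0.5, 0.1]
gripper_width: 50.1
s wrist [ 383.5  -295.25   48.      0.56]
t 19.75 p [ 388.2 -291.4  111.5] jawang 101.0 w 49.9 tilt [-0. -1.  0.] 
 rot_y -0.122 shift x,y,z [ -5.7 106.5  -2.2] F [-0.5  0.2 -0.2]
```

View pics/n.png

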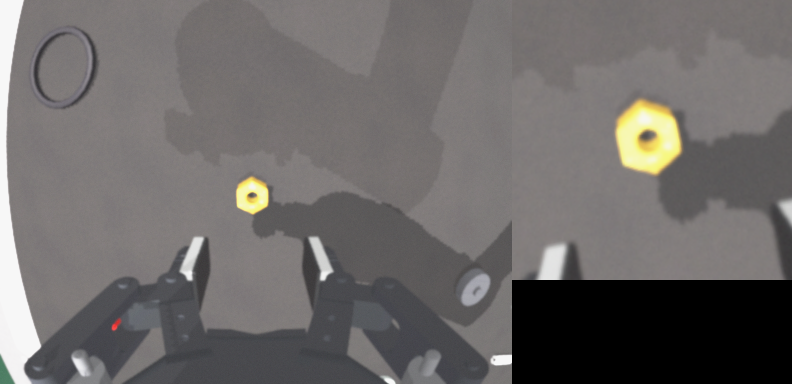

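The fit was weak. By eye in the rectified view the nut centre is at (649,138), which is about (387,-294.5), with its flats at about 98°. I'm using that instead.

```bash
python3 -m creep '[{"delta_pos":[-1.5,25,-2.7],"rot":[0,0.02,0],"jaw":50},{"delta_pos":[0,28,0],"rot":[0,0,0],"jaw":50},{"delta_pos":[0,28,0],"rot":[0,0,0],"jaw":50},{"delta_pos":[0,20,0],"rot":[0,0,0],"jaw":50},{"delta_pos":[0,6,0],"rot":[0,0,0],"jaw":50},{"delta_pos":[0,0,0],"rot":[0,0,0],"jaw":12},{"delta_pos":[0,0,0],"rot":[0,0,0],"jaw":12},{"delta_pos":[0,0,0],"rot":[0,0,0],"jaw":12},{"delta_pos":[0,0,0],"rot":[0,0,0],"jaw":12},{"delta_pos":[0,0,0],"rot":[0,0,0],"jaw":12}]'
python3 - <<'E'
from h import *
go(654,-56,69)
E
```

```text
clock: 20.58
position: [387.8, -295.6, 5.6]
ee_rot: [0.705, 0.061, -0.059, -0.704]
contact_force: [1.1, 1.6, 2.6]
gripper_width: 22.1
t 20.5833 p [ 387.8 -295.6    5.6] jawang 99.7 w 22.1 tilt [ 0.002 -1.    -0.001] 
 rot_y 0.0 shift x,y,z [302.9 -63.4 191.1] F [1.1 1.6 2.6]
```

Gripped at a width of 22.1, which matches the usual -1.9 offset. Carrying it to dish_s.

```bash
python3 -m creep '[{"delta_pos":[0,-32,0],"rot":[0,0,0],"jaw":12},{"delta_pos":[0,-32,0],"rot":[0,0,0],"jaw":12},{"delta_pos":[33.6,0,21.2],"rot":[0,0,0],"jaw":12},{"delta_pos":[33.6,0,21.2],"rot":[0,0,0],"jaw":12},{"delta_pos":[33.6,0,21.2],"rot":[0,0,0],"jaw":12},{"delta_pos":[33.6,0,21.2],"rot":[0,0,0],"jaw":12},{"delta_pos":[33.6,0,21.2],"rot":[0,0,0],"jaw":12},{"delta_pos":[33.6,0,21.2],"rot":[0,0,0],"jaw":12},{"delta_pos":[33.6,0,21.2],"rot":[0,0,0],"jaw":12},{"delta_pos":[33.6,0,21.2],"rot":[0,0,0],"jaw":12}]'
python3 -m creep '[{"delta_pos":[33.6,0,21.2],"rot":[0,0,0],"jaw":12},{"delta_pos":[0,15,0],"rot":[0,0,0],"jaw":12},{"delta_pos":[0,15,0],"rot":[0,0,0],"jaw":12},{"delta_pos":[0,10,0],"rot":[0,0,0],"jaw":12},{"delta_pos":[0,0,0],"rot":[0,0,0],"jaw":12},{"delta_pos":[0,0,0],"rot":[0,0,0],"jaw":12},{"delta_pos":[0,0,0],"rot":[0,0,0],"jaw":12},{"delta_pos":[0,0,0],"rot":[0,0,0],"jaw":12},{"delta_pos":[0,0,0],"rot":[0,0,0],"jaw":12},{"delta_pos":[0,0,0],"rot":[0,0,0],"jaw":12}]'
python3 - <<'E'
from h import *
go(654,-56,9.5);dishlook((654,-56),"o")
E
```

```text
clock: 21.42
position: [624.5, -81.3, 69.2]
ee_rot: [-0.705, -0.06, 0.06, 0.705]
contact_force: [0.4, -0.1, -0.1]
gripper_width: 22.4
clock: 22.25
position: [653.2, -56.4, 29.3]
ee_rot: [-0.705, -0.06, 0.059, 0.705]
contact_force: [-0.6, 0.5, -0.5]
gripper_width: 22.4
t 22.25 p [653.2 -56.4  29.3] jawang 99.7 w 22.4 tilt [ 0.002 -1.    -0.   ] 
 rot_y 0.0 shift x,y,z [ 0.9 19.8  0.3] F [-0.6  0.5 -0.5]
```

View pics/o.png

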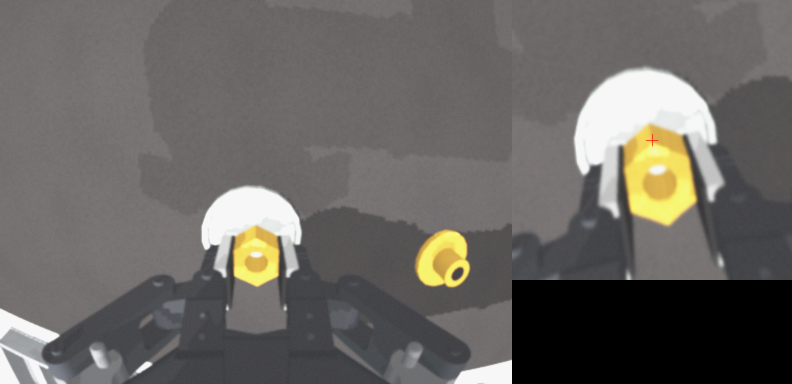

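dish_s sits about 2.5 mm to the -y side (columns 575–717). Correcting that, then lowering, releasing and lifting clear.

```bash
python3 -m creep '[{"delta_pos":[0,8,-2.5],"rot":[0,0,0],"jaw":12},{"delta_pos":[0,8,0],"rot":[0,0,0],"jaw":12},{"delta_pos":[0,3.5,0],"rot":[0,0,0],"jaw":12},{"delta_pos":[0,0.7,0],"rot":[0,0,0],"jaw":12},{"delta_pos":[0,0,0],"rot":[0,0,0],"jaw":12},{"delta_pos":[0,0,0],"rot":[0,0,0],"jaw":32},{"delta_pos":[0,0,0],"rot":[0,0,0],"jaw":32},{"delta_pos":[0,0,0],"rot":[0,0,0],"jaw":32},{"delta_pos":[0,-6,0],"rot":[0,0,0],"jaw":34},{"delta_pos":[0,-14,0],"rot":[0,0,0],"jaw":36}]'
python3 -m creep '[{"delta_pos":[0,-30,0],"rot":[0,0,0],"jaw":40},{"delta_pos":[0,-30,0],"rot":[0,0,0],"jaw":40},{"delta_pos":[0,-30,0],"rot":[0,0,0],"jaw":40},{"delta_pos":[0,-30,0],"rot":[0,0,0],"jaw":40},{"delta_pos":[-40,0,0],"rot":[0,0,0],"jaw":40},{"delta_pos":[-40,0,0],"rot":[0,0,0],"jaw":40},{"delta_pos":[-40,0,0],"rot":[0,0,0],"jaw":40},{"delta_pos":[0,0,0],"rot":[0,0,0],"jaw":40},{"delta_pos":[0,0,0],"rot":[0,0,0],"jaw":40},{"delta_pos":[0,0,0],"rot":[0,0,0],"jaw":40}]'
python3 - <<'E'
from h import *
go(0,0)
A=arm.get_image("scene");B=arm.get_image("side");W=[]
for af,c,zt in((51,(555,362),21),(42,(373,288),21),(33,(469,163),21),(24,(653,-58),21)):
    o=[]
    for cam,i in(("scene",A),("side",B)):
        w=warp(cam,i,c,50,zt);b=hexfit(w,af);o.append(np.round([c[0]+b[1],c[1]+b[2],b[0]],1));o2=w
        W.append(cv2.resize(w,(200,200)))
    print(af,o)
save("p",np.vstack([np.hstack(W[0::2]),np.hstack(W[1::2])]))
for t in("bushing","standoff"):
    for cam in("scene","side"):
        print(t,cam,[(np.round(d["location"]),round(d["p"],2)) for d in arm.find_in(cam,t)[:2]])
print(arm.read_state()["clock"])
E
```

```text
clock: 23.13
position: [651.7, -58.8, 26.2]
ee_rot: [-0.705, -0.058, 0.062, 0.705]
contact_force: [-0.1, 0.5, -0.7]
gripper_width: 36.1
clock: 23.97
position: [535.9, -79.0, 149.2]
ee_rot: [0.705, 0.061, -0.059, -0.704]
contact_force: [1.2, -0.4, 1.4]
gripper_width: 39.6
t 23.9667 p [535.9 -79.  149.2] jawang 99.7 w 39.6 tilt [ 0.002 -1.    -0.001] 
 rot_y 0.0 shift x,y,z [-514.8   -0.   168.6] F [ 1.2 -0.4  1.4]
51 [array([559.8, 360.5,   0.7]), array([555. , 362.8,   0.8])]
42 [array([376.5, 287.5,   0.7]), array([371.5, 289.8,   0.7])]
33 [array([472.2, 162. ,   0.7]), array([467.5, 163.2,   0.7])]
24 [array([656. , -59.2,   0.7]), array([ 6.51e+02, -5.78e+01,  6.00e-01])]
bushing scene [(array([331., 231.]), 0.81)]
bushing side [(array([177., 219.]), 0.74), (array([208., 264.]), 0.36)]
standoff scene [(array([401., 183.]), 0.23)]
standoff side [(array([150., 249.]), 0.67)]
24.2667
```

View pics/p.png

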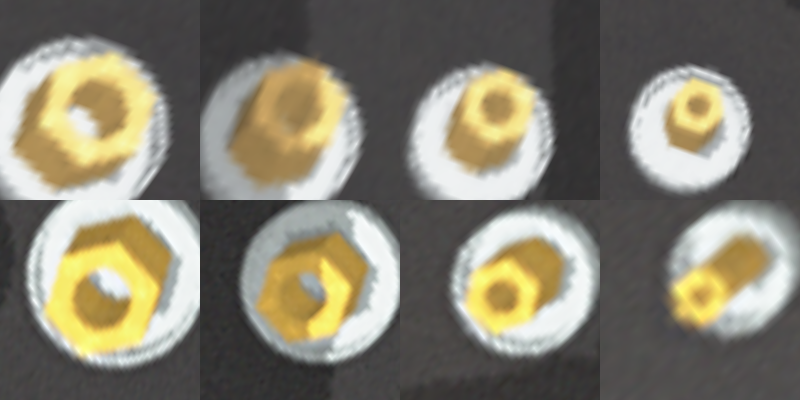

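All four nuts lie flat in their own dishes and within about 5 mm of the dish centres in both cameras. The bushing and standoff are unmoved. Handing in.

```bash
python3 -c "from bench import arm; print(arm.job_done())"
```

```text
the job is handed in; nothing more can be done
None
```

All four brass nuts are in the dish of their own size rank, each gripped across its flats, set down and released. I handed the job in at about 24 s of the 96 s allowed. I never touched the bushing, the standoff or the red nuts.

- **Final positions:** in the last scene and side pictures each nut looks flat inside its rim and is about 1–6 mm from its dish centre (limit 15 mm). For dish_l I had only the scene fit to compare against, because the side camera's mask for it was missed.
- **Bushing and standoff:** the network finds them within a few pixels of where they started in the side view. The bushing also matches in the scene view.
- **Checks that failed or disagreed:**
  - The scene and side cameras differ by about 5 mm along x.
  - The first wrist fit of nut_l was wrong because my colour threshold was too strict; I fixed it and refitted before gripping.
  - The wrist fit of nut_s was weak, so I read its position by eye from the rectified picture.
  - dish_l showed about 7 mm off on approach, and I corrected for it before placing.
  - The scene camera's last standoff report was a low-confidence false hit (0.23) next to dish_xl, so only the side view confirms the standoff.

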